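Swap the mug and the tea tin between cup warmer and cork mat

ROBOT

A 6-joint arm with a two-finger parallel gripper is mounted at the origin on the work surface. World frame = base frame: x ahead of the robot, y to its left, z up, the work surface at z = 0. Lengths are in m, angles in degrees, forces in N, time in s.
With the tool pointing down it reaches from about 0.4 to 0.825 m from the base axis. Payload 7 kg.
Tool frame: the origin (TCP) lies midway between the tips of the shut fingers; the grasp point (between the pads) lies 19 mm behind it; z points along the fingers, y is the direction in which the jaws open and shut (so a half turn about z gives the same grasp; the last joint's range is limited). The gripper opens to 88 mm and grips with 3 to 60 N. Pads are 19 mm wide; open, the fingers measure 130 mm over their backs; the gripper's body (78 mm by 193 mm) begins 47 mm behind the grasp point.
Start: joints at [88.356, 20.546, 0.682, 0, -70.136, -16.507], TCP at [0.21, 0.641, 0.227] pointing down, gripper open.
Joint ranges: [-176.03, 176.03], [-82.01, 121.73], [-58.28, 71.71], [-173.87, 95.51], [-174.79, -0.11], [-173.66, 173.66]. Speed limits (degrees/s): [136.94, 136.94, 172.46, 180, 180, 180].

INTERFACE

Orientations are given as a 3x3 rotation matrix whose columns are the frame's x, y, z axes.
In Python, from rig import robot gives the robot as it stands. Calls block until the motion is done:
- robot.goto(position, orientation): joint-space move of the TCP to a pose.
- robot.servo_line(position, ori=None, speed=0.15): straight line of the TCP; ori=None keeps the orientation; speed is the mean speed in m/s.
- robot.movej(angles): joint-space move.
- robot.move_gripper(opening): opening from 0.0 (shut) to 1.0 (fully open); the grip force is fixed at half the most; returns when the fingers have stopped.
- robot.dwell(seconds).
- robot.ik(position, orientation): joint angles nearest the present ones, or None.
- robot.grab_frame(name): name is "scene" or "top"; returns (picture, depth): 400x640x3 uint8, red, green, blue; 400x640 float32, m along the optical axis (not along the pixel's ray), 0 where there is no reading.
- robot.camera_info(name): a dict with "vfov" (degrees; the focal length in pixels is half the picture's height over the tangent of half this angle, whatever the lens; pixels are square), "cx", "cy" (the principal point, pixels), "k1" (the pictures are not rectified: a ray, as slopes to the right and down, at radius r is drawn at 1 + k1 r^2 times it, then the intrinsics apply), "view" (4x4, takes a point from world to camera coordinates). Camera axes: x right, y down, z forward; pixel columns grow to the right and rows downward; lengths in m; the calibration is good to about 2 mm. A picture is of the moment at which its call begins. camera_info takes no time and is no camera call.
A pose or a line that the arm cannot do raises robot.Unreachable and nothing moves.
- robot.job_done(): hands the job in, once; it reports no verdict.
Readings, each from a call of its own:
- robot.read_t(): time.
- robot.read_qpos(): joint angles.
- robot.read_qvel(): joint speeds.
- robot.read_effort(): joint torques, N m.
- robot.read_position(): TCP position.
- robot.read_tcp_rot(): TCP orientation.
- robot.read_force(): force on the tool from outside, world axes, zero at the start.
- robot.read_ft_torque(): the same for the moment, N m.
- robot.read_grip_width(): opening from 0.0 (shut) to 1.0 (fully open).
Only numpy, scipy, OpenCV 4.12 (cv2) and the standard library are available. Lean on these libraries where they do the work, as an engineer would, in place of code of your own. Each camera call takes 0.05 s, during which the arm holds its last target. There are 200 camera calls.

TASK

Someone has stood the tea tin on the cup warmer and left the lidded mug on the tin's cork mat, both under the wire shelf: swap them, so that the mug stands wholly on the warmer's round plate and the tin wholly on the cork mat, upright and let go. Park whichever you move first on the empty bamboo tea board and let go of it there, and leave the board empty again at the end. Keep both upright all the way, set them down rather than dropping them, and do not disturb the other things on the desk.

Things in the scene. Friction and masses are not known exactly. Their poses are not given: they have to be found in the camera images.
- mug_mid (a point): lidded white mug, round: diameter 62 mm (foot 54), body 88 mm tall, 108 mm with its fixed wooden lid and knob, 0.3 kg. This point is on its axis 44 mm above its underside; z up along the axis. Its handle stands out along its own -x to 57 mm from the axis, 18 to 68 mm above the underside; at the start it points roughly to the robot (within 40 degrees). It starts on the cork mat
- tin_mid (a point): plain metal tea tin, a round cylinder 58 mm in diameter and 115 mm tall with its closed lid, about 0.22 kg, no handle. This point is on its axis half-way up, 57.5 mm above its underside; z is its axis (up). It stands at the start on the cup warmer
- warmer_plate (a point): cup warmer, fixed to the desk: black square base 118 mm wide, on it the flat round hot plate 94 mm in diameter. This point is the centre of the plate's top face, 20 mm above the desk. A lead runs back (+x) to the socket strip. It is in one of three places under the wire shelf, 150 mm apart in a row along the shelf
- mat_top (a point): round cork mat 96 mm in diameter, 6 mm thick, fixed to the desk; this point is the centre of its top face. It is in another of the three places under the shelf
- board_top (a point): bamboo slatted tea board, fixed to the desk, 130 mm by 180 mm (its own x and y), empty, at the front left or front right of the desk, in the open; this point is the centre of its flat top, 22 mm above the desk
- shelf: black wire counter shelf with stock on top, fixed. Origin on the desk at the middle of the row of three places under it; its y runs along the row, its -x faces the robot. Deck: x -16 to 129 mm, y -274 to 274 mm, underside 246 mm up, so its front edge overhangs the places: an upright tool hits it; reach in from the front, leaning the tool back. Front and back open, legs at the four corners
- jar_mid (a point): bystander: closed amber glass jar, 64 mm in diameter, 88 mm tall, in the third place under the shelf; this point is half-way up on its axis
- carton_mid (a point): bystander: cardboard carton 90 x 130 x 60 mm (x, y, z) on the desk at the other front side from the tea board; this point is its centre
- tape_mid (a point): bystander: cardboard tape core lying flat, a ring 96 mm outside diameter and 45 mm tall, in front of the shelf; this point is its centre
- teacup_mid (a point): bystander: small open wooden tea cup, 62 mm across, 45 mm tall, in front of the shelf; this point is half-way up on its axis
- scoop: bystander: wooden spoon 150 mm long lying in front of the shelf; origin under its middle
There are look-alikes about, which are no part of the job. Leave any green look-alike of the part that bears mug_mid alone. Leave any orange look-alike of the part that bears board_top alone.

How it is judged (in metres and radians):
On the way, in this order (a step that is already met when the one before it is completed fails the run):
1. the mug or the tin has been parked: it stands upright on the bamboo tea board, let go (((contact force between mug and board above 0.5 N and contact force between mug and the fingers below 0.1 N and z of mug_mid in the frame of board_top above 0.038 m and angle between mug_mid's own z axis and vertical below 0.1 rad) or (contact force between tin and board above 0.5 N and contact force between tin and the fingers below 0.1 N and z of tin_mid in the frame of board_top above 0.0515 m and angle between tin_mid's own z axis and vertical below 0.1 rad))), for 0.2 s.
2. the other one stands in its proper place (mug on the warmer's plate or tin on the cork mat), let go (((horizontal distance between mug_mid and warmer_plate below 0.018 m and z of mug_mid in the frame of warmer_plate between 0.038 and 0.05 m and angle between mug_mid's own z axis and vertical below 0.1 rad and contact force between mug and the fingers below 0.1 N) or (horizontal distance between tin_mid and mat_top below 0.018 m and z of tin_mid in the frame of mat_top between 0.0515 and 0.0635 m and angle between tin_mid's own z axis and vertical below 0.1 rad and contact force between tin and the fingers below 0.1 N))), for 0.2 s.
At the end, for the whole second after the job is handed in: The mug stands upright on the warmer's plate (its axis within 18 mm of the plate's centre) and the tin upright on the cork mat (within 18 mm of its centre), each resting there within 6 mm of its standing height, leaning less than 0.1 rad, at rest and let go; the tea board is thus empty again (horizontal distance between mug_mid and warmer_plate below 0.018 m and z of mug_mid in the frame of warmer_plate between 0.038 and 0.05 m and angle between each of mug_mid, tin_mid's own z axis and vertical below 0.1 rad and linear speed of each of mug, tin below 0.03 m/s and angular speed of each of mug, tin below 0.3 rad/s and horizontal distance between tin_mid and mat_top below 0.018 m and z of tin_mid in the frame of mat_top between 0.0515 and 0.0635 m); the robot touches nothing.
It fails at once if the mug or the tin is tipped more than about 26 degrees (angle between any of mug_mid, tin_mid's own z axis and vertical above 0.45 rad).
It fails at once if the mug or the tin is dropped: it falls free at over 0.5 m/s (let go more than about 15 mm up) ((linear speed of mug above 0.5 m/s and contact force between mug and the fingers below 0.1 N) or (linear speed of tin above 0.5 m/s and contact force between tin and the fingers below 0.1 N)).
It fails at once if another thing on the desk is shifted more than 30 mm (distance of any of jar_mid, carton_mid, tape_mid, teacup_mid, scoop from where it was at the start of the episode above 0.03 m).
It also fails if it takes over 72 s, if anything falls off the work surface, if the arm or the gripper's body presses on something with over 40 N, if the wrist force passes 120 N, or if a joint passes its speed limit or range.

## Working session

There is one attempt and no reset: what is moved stays moved. The work goes in short steps, each a Python script; the robot and the scene stay as the last script left them, time stands still between calls to the robot, and variables do not carry over. Pictures are saved under pics/ and viewed, about 8 in all and at most 12, crops included, and the job is handed in when it is done.

```bash
ls; mkdir -p pics; cat > h.py <<'E'
import numpy as np, cv2
from rig import robot
def save(n,f):
    im,d=robot.grab_frame(n); cv2.imwrite(f'pics/{f}.png',im[:,:,::-1]); np.save(f'{f}.npy',d); return im,d
def K(n):
    c=robot.camera_info(n); return c,200/np.tan(np.radians(c['vfov']/2))
def pts(n,uv,depth):
    "pixels (N,2), depth (N) -> world"
    c,f=K(n); uv=np.atleast_2d(uv).astype(float)
    d=(uv-[c['cx'],c['cy']])/f; s=d.copy()
    for _ in range(20): s=d/(1+c['k1']*(s**2).sum(1,keepdims=True))
    z=np.atleast_1d(depth)[:,None]
    P=np.hstack([s*z,z]); V=np.array(c['view']); return (P-V[:3,3])@V[:3,:3]
def cloud(n,d):
    v,u=np.nonzero(d>0); return pts(n,np.c_[u,v],d[v,u]),u,v
def onplane(n,uv,h):
    a=pts(n,[uv],[1.])[0]; V=np.array(robot.camera_info(n)['view']); o=-V[:3,:3].T@V[:3,3]
    return o+(a-o)*(h-o[2])/(a[2]-o[2])
E
python3 - <<'E'
from h import *
for n in('scene','top'):
    save(n,n+'0'); c=robot.camera_info(n); V=np.array(c['view']); print(n,c['vfov'],c['k1'],-V[:3,:3].T@V[:3,3],V[2,:3])
print(robot.read_tcp_rot(),robot.read_t())
E
```

```text
pics
scene 49.07579363850538 -0.12230746676533728 [0.8472948  0.07255027 1.32098774] [-0.30723596 -0.060728   -0.94969373]
top 52.48319297031361 -0.04486800647945481 [0.29950986 0.00774369 1.23281359] [ 0.12922487 -0.00294033 -0.99161096]
[[ 9.50209454e-01 -3.11611722e-01 -3.57775610e-04]
 [-3.11611908e-01 -9.50208362e-01 -1.44481333e-03]
 [ 1.10259394e-04  1.48436243e-03 -9.99998892e-01]] 0.1
```

View pics/scene0.png

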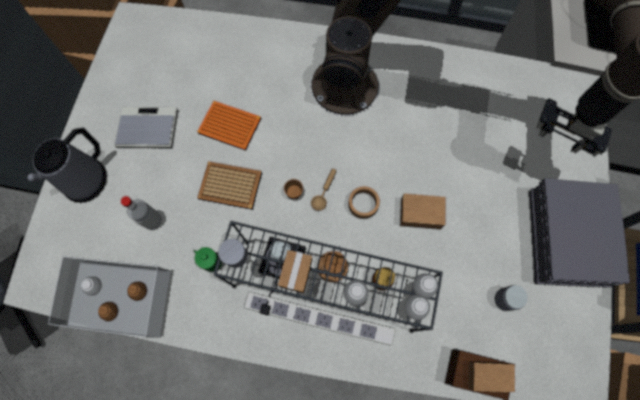

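View pics/top0.png

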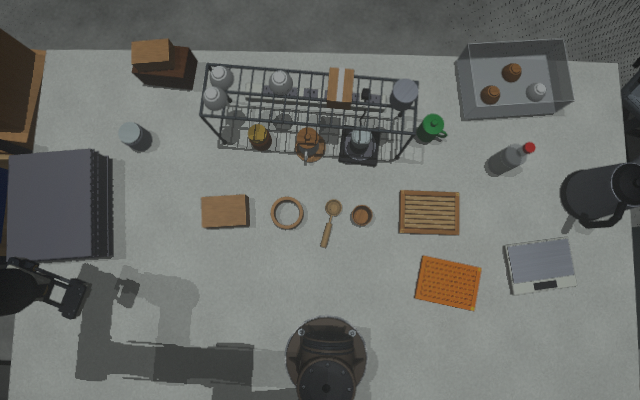

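The top view shows the jar at (259,137), the mug with its lid and mat at (308,145), and the tin on the black warmer at (360,145). The natural bamboo board is at (430,212). The look-alikes are the green mug at (432,127) and the orange board at (448,283); neither fits the description, so I'll leave both alone. Next, an enlarged crop.

```bash
python3 - <<'E'
import cv2
a=cv2.imread('pics/top0.png')[50:250,190:470]; b=cv2.imread('pics/scene0.png')[210:340,190:450]
a=cv2.resize(a,None,fx=2.8,fy=2.8,interpolation=2); cv2.imwrite('pics/c1.png',cv2.convertScaleAbs(a,alpha=1.6))
b=cv2.resize(b,None,fx=3,fy=3,interpolation=2); cv2.imwrite('pics/c2.png',b)
E
python3 - <<'E'
from h import *
d=np.load('top0.npy')
for name,uv in dict(jar=(259,131),muglid=(308,138),tin=(360,138),board=(430,212),orange=(448,283),matfront=(308,157),tape=(287,200),cup=(361,216),carton=(225,211),fl=(218,148),fr=(399,158),desk=(330,300)).items():
    print(name,pts('top',[uv],[d[uv[1],uv[0]]])[0].round(3))
P,u,v=cloud('top',d)
# board
m=(u>395)&(u<465)&(v>186)&(v<240)&(P[:,2]>.012)&(P[:,2]<.03); q=P[m]
print('board',m.sum(),cv2.minAreaRect(q[:,:2].astype(np.float32)),np.median(q[:,2]))
m=(u>200)&(u<425)&(v>60)&(v<165)&(P[:,2]>.235)&(P[:,2]<.262); q=P[m]
print('deck',m.sum(),cv2.minAreaRect(q[:,:2].astype(np.float32)))
for n in('top','scene'):
  P,u,v=cloud(n,np.load(n+'0.npy'))
  m=(P[:,0]>.45)&(P[:,0]<.8)&(abs(P[:,1]+.03)<.3)&(P[:,2]>.08)&(P[:,2]<.15)
  q=P[m]; print(n,m.sum()); 
  for s in np.unique((q[:,1]/.05).round()):
    k=q[(q[:,1]/.05).round()==s]; print(s*.05,len(k),np.median(k,0).round(3),k.min(0).round(3),k.max(0).round(3))
E
```

```text
jar [0.654 0.209 0.087]
muglid [0.628 0.064 0.113]
tin [ 0.626 -0.082  0.135]
board [ 0.435 -0.307  0.018]
orange [ 0.225 -0.359  0.019]
matfront [0.599 0.067 0.006]
tape [0.46  0.125 0.033]
cup [ 0.42  -0.099  0.003]
carton [0.419 0.301 0.064]
fl [0.622 0.349 0.003]
fr [ 0.604 -0.216  0.002]
desk [ 0.167 -0.01   0.003]
board 2530 ((0.43479254841804504, -0.3029716908931732), (0.1783536672592163, 0.13070178031921387), 88.9383773803711) 0.02217658867422749
deck 2864 ((0.6933274269104004, 0.05675269663333893), (0.5497095584869385, 0.14757569134235382), 86.17647552490234)
top 1458
-0.35000000000000003 11 [ 0.689 -0.327  0.095] [ 0.68  -0.329  0.091] [ 0.703 -0.325  0.098]
-0.30000000000000004 332 [ 0.684 -0.298  0.095] [ 0.655 -0.325  0.08 ] [ 0.719 -0.275  0.112]
-0.25 41 [ 0.685 -0.272  0.094] [ 0.667 -0.275  0.08 ] [ 0.707 -0.266  0.098]
-0.2 20 [ 0.604 -0.206  0.122] [ 0.602 -0.21   0.084] [ 0.608 -0.204  0.15 ]
-0.1 250 [ 0.624 -0.092  0.133] [ 0.605 -0.113  0.08 ] [ 0.663 -0.075  0.141]
-0.05 111 [ 0.625 -0.068  0.133] [ 0.609 -0.075  0.08 ] [ 0.649 -0.058  0.139]
0.05 262 [0.63  0
[... 337 characters left out ...]
[ 0.699 -0.325  0.098]
-0.30000000000000004 336 [ 0.687 -0.298  0.095] [ 0.656 -0.325  0.082] [ 0.716 -0.275  0.113]
-0.25 37 [ 0.688 -0.271  0.093] [ 0.67  -0.275  0.084] [ 0.708 -0.267  0.099]
-0.2 40 [ 0.738 -0.213  0.11 ] [ 0.603 -0.218  0.082] [ 0.746 -0.204  0.148]
-0.1 201 [ 0.633 -0.093  0.134] [ 0.605 -0.115  0.082] [ 0.661 -0.075  0.141]
-0.05 56 [ 0.63  -0.07   0.134] [ 0.612 -0.075  0.125] [ 0.659 -0.059  0.139]
0.05 229 [0.635 0.06  0.101] [0.603 0.036 0.085] [0.665 0.075 0.117]
0.1 116 [0.634 0.082 0.1  ] [0.604 0.075 0.081] [0.662 0.098 0.107]
0.2 205 [0.649 0.209 0.089] [0.621 0.188 0.082] [0.675 0.225 0.094]
0.25 46 [0.65  0.234 0.088] [0.628 0.225 0.082] [0.669 0.241 0.093]
```

View pics/c1.png

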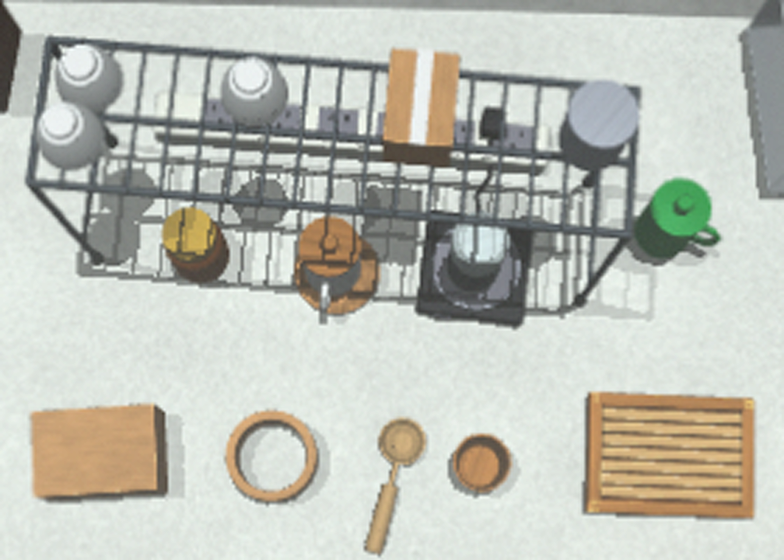

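View pics/c2.png

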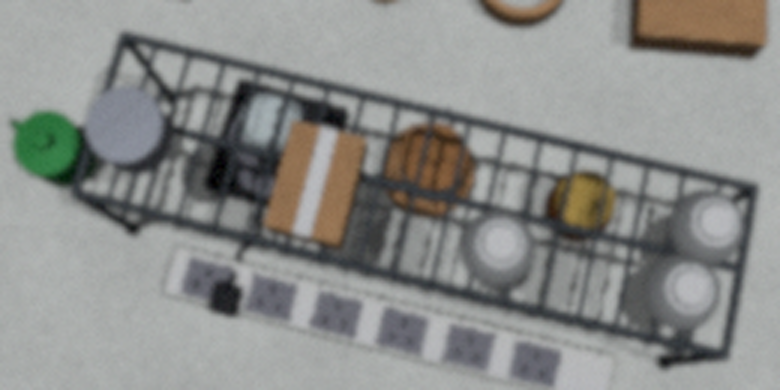

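Confirmed in the crop: the mug with its handle towards the robot is in the middle, on the mat; the clear or metal tin is on the right, on the warmer's plate; the slatted bamboo board is at the right front. I'll refine the centres now and check IK for a 45° leaning grasp.

```bash
cat >> h.py <<'E'
PH=np.radians(-3.8)
def ori(th,yaw=PH,flip=1):
    t=np.radians(th); h=np.array([np.cos(yaw),np.sin(yaw),0]); z=np.sin(t)*h-np.cos(t)*np.array([0,0,1]); 
    y=flip*np.array([-h[1],h[0],0]); return np.c_[np.cross(y,z),y,z]
def tcp(g,R): return np.asarray(g)+.019*R[:,2]
E
python3 - <<'E'
from h import *
from scipy.optimize import least_squares
def fit(q,r): return least_squares(lambda c:np.hypot(*(q-c).T)-r,q.mean(0),loss='soft_l1',f_scale=.002).x
for n in('top','scene'):
  P,u,v=cloud(n,np.load(n+'0.npy'))
  for nm,c,z0,z1 in(('tin',(.63,-.089),.128,.142),('mug',(.635,.063),.09,.108),('jar',(.647,.21),.08,.096)):
    q=P[(np.hypot(*(P[:,:2]-c).T)<.05)&(P[:,2]>z0)&(P[:,2]<z1)]
    print(n,nm,len(q),cv2.minEnclosingCircle(q[:,:2].astype(np.float32)),'minrect',[round(x,3) for x in ((q.min(0)+q.max(0))/2)],np.median(q[:,2]).round(3))
  # handle
  q=P[(P[:,0]<.60)&(P[:,0]>.55)&(abs(P[:,1]-.063)<.05)&(P[:,2]>.02)]; print('handle',len(q),q.mean(0).round(3) if len(q) else '', q.min(0) if len(q) else '')
p=lambda x,y,h:onplane('top',(x/2.8+190-.3,y/2.8+50-.3),h)[:2].round(4)
L,R,B=p(295,272,.006),p(378,272,.006),p(338,314,.006); print('mat',L,R,B)
from itertools import product
print('matc', least_squares(lambda c:[np.hypot(*(np.array(a)-c))-.048 for a in(L,R,B)],[.635,.065]).x)
for a in((415,314),(521,327),(428,212)): print('base',p(*a,.013))
L,R,B=p(433,270,.02),p(521,272,.02),p(475,307,.02); print('plate',L,R,B)
print(robot.read_qpos())
for f in(1,-1):
  for th in(45,55,65):
    Ro=ori(th,flip=f)
    for g in((.63,-.088,.105),(.637,.063,.085),(.5,-.08,.15),(.5,.07,.15)):
      q=robot.ik(tcp(g,Ro),Ro); print(f,th,g,None if q is None else np.round(q,0))
    Ro=ori(th,np.radians(-30),f); q=robot.ik(tcp((.435,-.303,.11),Ro),Ro);print('board',None if q is None else np.round(q,0))
E
```

```text
top tin 272 ((0.6345598101615906, -0.08672504872083664), 0.028973501175642014) minrect [np.float64(0.635), np.float64(-0.087), np.float64(0.134)] 0.134
top mug 350 ((0.6341254711151123, 0.06656388938426971), 0.03223444148898125) minrect [np.float64(0.634), np.float64(0.066), np.float64(0.099)] 0.1
top jar 297 ((0.6465659141540527, 0.2152884602546692), 0.029035788029432297) minrect [np.float64(0.647), np.float64(0.214), np.float64(0.087)] 0.089
handle 31 [0.587 0.072 0.06 ] [0.5771961  0.06733232 0.02980609]
scene tin 254 ((0.6340383291244507, -0.08647187054157257), 0.029245875775814056) minrect [np.float64(0.633), np.float64(-0.087), np.float64(0.135)] 0.134
scene mug 312 ((0.633338212966919, 0.06679880619049072), 0.031843286007642746) minrect [np.float64(0.634), np.float64(0.067), np.float64(0.099)] 0.1
scene jar 251 ((0.6491276621818542, 0.21298913657665253), 0.02857263945043087) minrect [np.float64(0.648), np.float64(0.214), np.float64(0.088)] 0.089
handle 7 [0.59  0.072 0.069] [0.57878187 0.06797502 0.05862225]
mat [0.6307 0.1084] [0.6329 0.0164] [0.5842 0.0594]
matc [0.63213468 
[... 937 characters left out ...]
5 (0.63, -0.088, 0.105) None
-1 45 (0.637, 0.063, 0.085) [  -5.   16.  -30. -127.   -1. -142.]
-1 45 (0.5, -0.08, 0.15) None
-1 45 (0.5, 0.07, 0.15) None
board None
-1 55 (0.63, -0.088, 0.105) [ -29.   16.  -36. -123.  -25. -128.]
-1 55 (0.637, 0.063, 0.085) [ -18.   23.  -51. -162.  -40.  -96.]
-1 55 (0.5, -0.08, 0.15) [ -26.   -2.  -42. -100.  -18. -156.]
-1 55 (0.5, 0.07, 0.15) [ -20.   -1.  -56. -144.  -23. -114.]
board [ -63.    9.  -46. -118.  -30. -128.]
-1 65 (0.63, -0.088, 0.105) [ -39.   26.  -47. -138.  -52. -102.]
-1 65 (0.637, 0.063, 0.085) None
-1 65 (0.5, -0.08, 0.15) [ -50.   10.  -54. -120.  -49. -115.]
-1 65 (0.5, 0.07, 0.15) None
board [ -78.   26.  -58. -129.  -61.  -95.]
```

```bash
python3 - <<'E'
from h import *
G=dict(tin=(.633,-.0875,.105),tinlift=(.632,-.0875,.125),mug=(.634,.065,.084),out=(.5,-.08,.17),outm=(.5,.06,.15),board=(.44,-.303,.107),pre=(.45,-.2,.2))
for th in(30,35,40,50,60):
  for yw in(-60,-30,-4,10,20,40,60):
    r=[]
    for k,g in G.items():
      Ro=ori(th,np.radians(yw)); q=robot.ik(tcp(g,Ro),Ro); r.append('----' if q is None else '%d,%d,%d,%d'%(q[0],q[3],q[4],q[5]))
    print(th,yw,' | '.join(r))
E
```

```text
30 -60 16,62,-33,137 | 17,58,-35,141 | 33,51,-39,131 | 28,48,-41,142 | 46,40,-48,132 | ---- | ----
30 -30 ---- | ---- | ---- | ---- | ---- | ---- | ----
30 -4 ---- | ---- | ---- | ---- | ---- | -21,-26,-20,-49 | 0,6,-20,-100
30 10 9,-1,-8,-87 | 9,-1,-11,-88 | ---- | 14,10,-13,-103 | ---- | -30,-35,-33,-22 | -9,-18,-32,-57
30 20 3,-23,-21,-53 | 3,-21,-22,-56 | ---- | 7,-14,-24,-65 | ---- | -33,-37,-41,-10 | -16,-26,-41,-36
30 40 -5,-34,-38,-20 | -4,-33,-40,-22 | 13,-31,-25,-37 | -4,-31,-42,-24 | 20,-22,-26,-52 | -36,-36,-54,8 | -23,-32,-55,-9
30 60 -8,-35,-52,0 | -8,-34,-54,-2 | 6,-37,-41,-11 | -10,-34,-56,-1 | 8,-34,-43,-16 | -36,-33,-64,22 | -26,-32,-67,9
35 -60 15,74,-35,126 | 16,69,-36,130 | 34,58,-42,124 | ---- | 47,45,-49,125 | ---- | ----
35 -30 ---- | ---- | ---- | ---- | ---- | ---- | ----
35 -4 ---- | ---- | ---- | ---- | ---- | -27,-39,-21,-32 | 0,13,-10,-106
35 10 8,-9,-3,-79 | 9,-5,-4,-84 | ---- | ---- | ---- | -35,-45,-35,-10 | -13,-26,-30,-46
35 20 0,-34,-20,-40 | 0,-31,-21,-44 | ---- | 4,-24,-21,-54 | ---- | -39,-45,-43,0 | -21,-35,-41,-26
35 40 -9,-42,-39,-10 | -8,-41
[... 1610 characters left out ...]
-- | ----
60 -30 ---- | ---- | ---- | ---- | ---- | -71,-126,-45,71 | -42,-117,-11,34
60 -4 -35,-133,-38,67 | -33,-130,-34,61 | -18,-164,-54,88 | -34,-108,-27,37 | ---- | -66,-91,-50,45 | -47,-84,-36,18
60 10 -33,-108,-38,47 | -31,-104,-36,41 | -23,-136,-43,73 | -36,-91,-38,30 | -24,-116,-33,50 | -64,-79,-57,41 | -52,-77,-51,23
60 20 -32,-95,-43,39 | -30,-92,-42,35 | -21,-117,-40,58 | -37,-84,-47,29 | -23,-102,-37,40 | -62,-72,-64,40 | -53,-72,-60,26
60 40 -31,-77,-57,33 | -30,-76,-57,30 | -19,-90,-48,41 | -38,-72,-62,31 | -24,-83,-51,35 | -58,-61,-76,40 | -51,-63,-74,30
60 60 -29,-65,-71,32 | -29,-65,-72,31 | -17,-74,-61,35 | -35,-62,-76,34 | -22,-71,-65,35 | -53,-52,-88,42 | -46,-56,-87,34
```

```bash
python3 - <<'E'
from h import *
P,u,v=cloud('top',np.load('top0.npy'))
m=(P[:,1]>.45)&(P[:,0]<.6); print('boxtop',P[m&(u>10)&(u<110)&(v>155)&(v<255),2].max(), P[m&(u>10)&(u<110)&(v>155)&(v<255)].min(0))
R0=robot.read_tcp_rot()
for p in((.21,.641,.42),(.2,.45,.42),(.4,.15,.42)): print(p,np.round(robot.ik(p,R0) if robot.ik(p,R0) is not None else [],0))
G=dict(pret=(.52,-.13,.19),tin=(.634,-.087,.105),tinlift=(.634,-.087,.13),out=(.5,-.1,.18),mid=(.44,-.25,.18),board=(.43,-.303,.107),bup=(.36,-.33,.16),prem=(.53,.03,.16),mug=(.634,.066,.086),muglift=(.634,.066,.11),outm=(.5,.05,.15),outw=(.5,-.087,.15),warm=(.634,-.087,.1),mat=(.632,.064,.091))
for th,yw in((50,25),(55,20),(55,28),(60,15),(60,20)):
  print(th,yw)
  for k,g in G.items():
    Ro=ori(th,np.radians(yw)); q=robot.ik(tcp(g,Ro),Ro); print('  ',k,None if q is None else np.round(q).astype(int))
E
```

```text
boxtop 0.13110914662559772 [0.27840014 0.64862792 0.00168196]
(0.21, 0.641, 0.42) [ 88.  18.  21.  -0. -93. -17.]
(0.2, 0.45, 0.42) [ 89.  -1.  -1.  -0. -90. -17.]
(0.4, 0.15, 0.42) [ 47.  -8.  -7.   0. -90.  25.]
50 25
   pret [-28   4 -26 -62 -44   4]
   tin [-21  18 -21 -73 -35  13]
   tinlift [-19  15 -20 -70 -35   8]
   out [-26   1 -30 -64 -42   5]
   mid [-49   9 -23 -59 -59  17]
   board [-55  20 -21 -62 -59  29]
   bup [-63  15 -19 -56 -67  26]
   prem [ -3   0 -34 -68 -23  -5]
   mug [ -6  17 -26 -87 -23  18]
   muglift [ -2  14 -25 -80 -21   8]
   outm [ -1  -2 -38 -71 -21  -3]
   outw [-26   4 -32 -68 -40  12]
   warm [-21  19 -21 -74 -35  15]
   mat [ -6  17 -26 -85 -23  16]
55 20
   pret [-33   4 -29 -72 -44  13]
   tin [-26  19 -24 -87 -36  27]
   tinlift [-24  16 -23 -83 -35  21]
   out [-32   2 -33 -74 -42  15]
   mid [-54   9 -25 -66 -59  23]
   board [-60  21 -23 -69 -60  34]
   bup [-67  15 -21 -62 -68  30]
   prem [-12   1 -36 -86 -26  15]
   mug [ -15   20  -31 -108  -30   43]
   muglift [ -12   16  -29 -102  -26   33]
   outm [-13   0 -40 -90 -26  20]
   outw [
[... 912 characters left out ...]
 muglift [ -20   19  -37 -122  -36   58]
   outm [ -25    3  -46 -107  -36   44]
   outw [-40   7 -39 -90 -45  36]
   warm [ -33   22  -29 -102  -41   44]
   mat [ -22   23  -39 -125  -40   64]
60 20
   pret [-40   6 -30 -79 -50  24]
   tin [-32  22 -26 -95 -43  40]
   tinlift [-30  19 -25 -92 -42  34]
   out [-39   5 -34 -82 -49  27]
   mid [-58  12 -26 -71 -64  30]
   board [-64  24 -23 -72 -65  41]
   bup [-71  18 -21 -66 -72  36]
   prem [-23   5 -40 -97 -37  35]
   mug [ -22   23  -35 -117  -40   58]
   muglift [ -19   19  -34 -113  -37   51]
   outm [ -25    4  -44 -101  -38   40]
   outw [-40   9 -36 -86 -49  36]
   warm [-32  23 -26 -96 -44  41]
   mat [ -21   23  -35 -116  -40   57]
```

```bash
cat >> h.py <<'E'
R=ori(55,np.radians(20)); D=R[:,2]
def line(g,s=.15): robot.servo_line(tcp(g,R),R,s)
def st(m): print(m,'t',round(robot.read_t(),1),'g',(robot.read_position()-.019*D).round(4),'w',round(robot.read_grip_width()*88,1),'F',np.round(robot.read_force(),1))
E
python3 - <<'E'
from h import *
R0=robot.read_tcp_rot()
robot.servo_line((.21,.641,.40),R0,.25)
robot.goto((.2,.45,.42),R0)
robot.goto(tcp((.46,-.16,.25),R),R); st('via')
T=np.array([.634,-.087,.105])
line(T-.12*D,.2); st('pre'); line(T,.12); st('at')
robot.move_gripper(0); st('grip')
save('top','t1')
E
```

```text
via t 4.2 g [ 0.4603 -0.1596  0.2501] w 88.1 F [-0.6  0.1  0.4]
pre t 5.0 g [ 0.5414 -0.1205  0.174 ] w 88.2 F [ 0.  -0.2  0.5]
at t 6.1 g [ 0.6338 -0.0872  0.1055] w 87.6 F [ 1.4 -0.5  0.4]
grip t 6.7 g [ 0.6341 -0.0867  0.1053] w 57.7 F [-1.6  0.9  2.8]
```

View pics/t1.png

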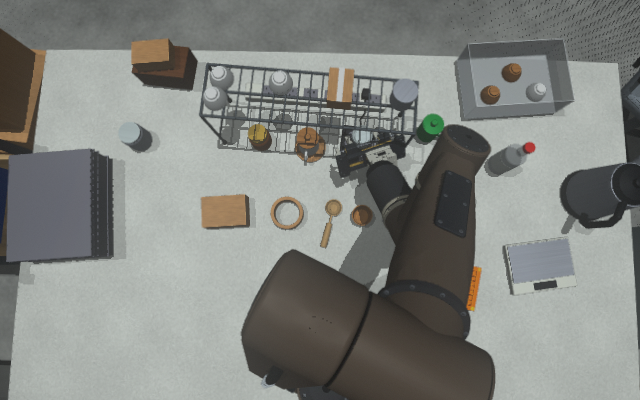

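Holding the tin: width is 57.7 mm and it is centred. The picture shows the forearm end at (465,140), so I'll check its height and the clearance to the kettle and bottle before going to the board.

```bash
python3 - <<'E'
from h import *
d=np.load('t1.npy')
for k,uv in dict(fend=(468,140),fend2=(485,150),wrist=(390,185),elbow=(430,300),joint=(375,300)).items(): print(k,pts('top',[uv],[d[uv[1],uv[0]]])[0].round(3))
P,u,v=cloud('top',np.load('top0.npy'))
for k,(a,b,c,e) in dict(kettle=(562,640,165,230),bottle=(488,536,140,176),scale=(505,575,238,292),green=(418,447,112,143),bin=(458,572,40,118)).items():
  q=P[(u>a)&(u<b)&(v>c)&(v<e)]; q=q[q[:,2]>.01]; print(k,q.min(0).round(3),q.max(0).round(3))
P,u,v=cloud('top',d)
q=P[(u>430)&(u<492)&(v>122)&(v<200)&(P[:,2]>.1)]; print('forearm end',q.min(0).round(3),q.max(0).round(3))
E
```

```text
fend [ 0.515 -0.25   0.514]
fend2 [ 0.496 -0.28   0.519]
wrist [ 0.468 -0.143  0.286]
elbow [ 0.252 -0.112  0.766]
joint [ 0.253 -0.047  0.794]
kettle [ 0.389 -0.835  0.01 ] [ 0.582 -0.719  0.239]
bottle [ 0.56  -0.554  0.011] [ 0.625 -0.489  0.215]
scale [ 0.204 -0.744  0.011] [ 0.362 -0.534  0.034]
green [ 0.655 -0.348  0.01 ] [ 0.719 -0.266  0.112]
bin [ 0.735 -0.719  0.01 ] [ 0.965 -0.4    0.116]
forearm end [ 0.387 -0.323  0.1  ] [ 0.684 -0.153  0.633]
```

```bash
python3 - <<'E'
from h import *
line((.634,-.087,.125),.08); st('lift')
line((.5,-.095,.17),.15); st('out')
line((.435,-.303,.15),.2); line((.435,-.303,.109),.08); st('board')
robot.move_gripper(1.0); robot.dwell(.3); st('rel')
line(np.array((.435,-.303,.109))-.13*D,.15)
save('scene','s2'); st('back')
P,u,v=cloud('scene',np.load('s2.npy'))
q=P[(np.hypot(P[:,0]-.435,P[:,1]+.303)<.05)&(P[:,2]>.1)&(P[:,2]<.16)]; print(len(q),((q.min(0)+q.max(0))/2).round(4),np.median(q[:,2]))
im=cv2.imread('pics/s2.png')[130:350,170:470]; cv2.imwrite('pics/s2c.png',cv2.resize(im,None,fx=2.5,fy=2.5))
E
```

```text
lift t 7.2 g [ 0.6337 -0.0869  0.1247] w 57.9 F [-0.5  0.5 -2.6]
out t 8.2 g [ 0.5005 -0.0951  0.17  ] w 57.6 F [ 0.1 -0.2 -2.3]
board t 10.2 g [ 0.4351 -0.303   0.1092] w 57.6 F [ 0.6  1.3 -2.1]
rel t 11.2 g [ 0.435 -0.303  0.109] w 88.0 F [-0.6  1.1  0.7]
back t 12.2 g [ 0.3352 -0.3389  0.1831] w 88.4 F [ 0.2  0.9 -0.7]
335 [ 0.4369 -0.3024  0.122 ] 0.1352227953652233
```

View pics/s2c.png

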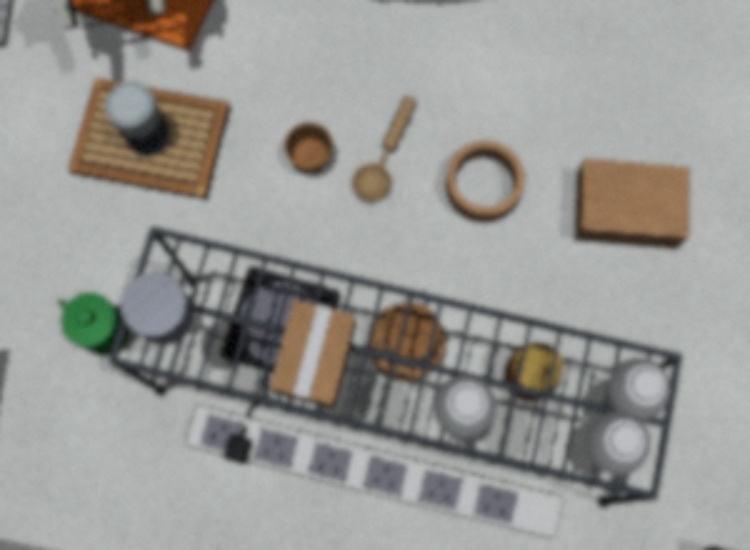

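The tin stands upright on the board, with its top at z 0.136 as expected, and the bystanders are unmoved. Next I'll measure the bare plate, then grip the mug.

```bash
python3 - <<'E'
from h import *
line((.335,-.339,.25),.25)
M=np.array([.634,.0665,.086])
line(M-.13*D+[0,0,.03],.25); 
im,d=save('top','t3')
save('scene','s3')
for n,f in(('top','t3'),('scene','s3')):
  P,u,v=cloud(n,np.load(f+'.npy')); a=(abs(P[:,0]-.635)<.09)&(abs(P[:,1]+.089)<.09)
  for z0,z1 in((.006,.016),(.0165,.026)):
    q=P[a&(P[:,2]>z0)&(P[:,2]<z1)][:,:2].astype(np.float32); print(n,z0,len(q),cv2.minAreaRect(q) if len(q)>5 else '')
line(M-.13*D); st('pre')
line(M,.12); st('at'); robot.move_gripper(0); st('grip')
line(M+[0,0,.022],.08); st('lift')
c=cv2.imread('pics/t3.png')[90:200,240:460]; cv2.imwrite('pics/t3c.png',cv2.convertScaleAbs(cv2.resize(c,None,fx=3.5,fy=3.5,interpolation=2),alpha=1.6))
E
```

```text
top 0.006 134 ((0.6373559236526489, -0.08858128637075424), (0.17347076535224915, 0.17200316488742828), 88.5599594116211)
top 0.0165 1051 ((0.639575183391571, -0.09053417295217514), (0.1167878806591034, 0.11976011097431183), 84.62227630615234)
scene 0.006 136 ((0.6354631781578064, -0.08954273909330368), (0.17599400877952576, 0.17614886164665222), 0.3093850612640381)
scene 0.0165 672 ((0.6399288177490234, -0.09113873541355133), (0.11624370515346527, 0.1185687780380249), 83.00756072998047)
pre t 15.0 g [0.5338 0.0284 0.16  ] w 88.0 F [-0.1 -1.   0.2]
at t 16.2 g [0.6338 0.0666 0.0866] w 88.3 F [1.  0.1 1.5]
grip t 16.8 g [0.6341 0.0668 0.0864] w 61.7 F [-1.6  0.5  2.4]
lift t 17.2 g [0.6336 0.0668 0.1077] w 61.7 F [-0.4 -0.3 -3. ]
```

View pics/t3c.png

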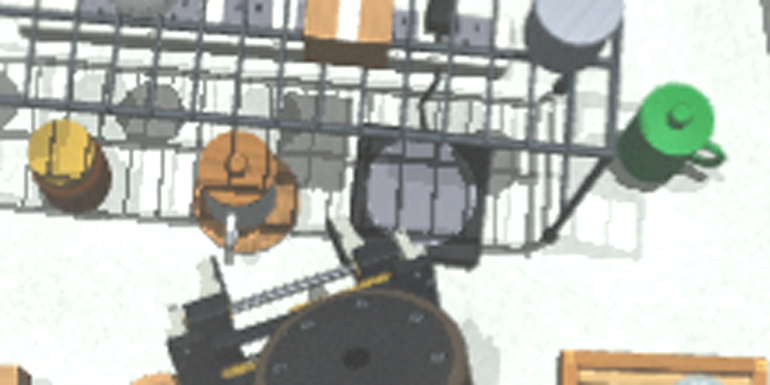

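The plate's centre is at about (0.638, -0.0905), from the base rectangle in both cameras, which comes out at 117 x 119 mm as it should. The mug is held: width 61.7 mm, weight 3 N. Next I'll carry it to the warmer.

```bash
python3 - <<'E'
from h import *
print('plate',onplane('top',(421/3.5+240-.3,192/3.5+90-.3),.02))
W=np.array([.638,-.0905,.1015])
line((.5,.04,.15),.15); line((.5,-.105,.15),.15); line(W+[0,0,.025],.12); st('over')
line(W,.06); st('at'); robot.move_gripper(1.); robot.dwell(.3); st('rel')
line(W-.13*D,.15); line((.40,-.19,.26),.25); st('back')
save('top','t4'); save('scene','s4')
for n,f in(('top','t4'),('scene','s4')):
  P,u,v=cloud(n,np.load(f+'.npy'))
  q=P[(np.hypot(P[:,0]-.638,P[:,1]+.09)<.045)&(P[:,2]>.105)&(P[:,2]<.122)]; print('mug',n,len(q),cv2.minEnclosingCircle(q[:,:2].astype(np.float32)),np.median(q[:,2]))
  for h in (.003,.004):
    q=P[(np.hypot(P[:,0]-.634,P[:,1]-.064)<.055)&(P[:,2]>h)&(P[:,2]<.012)]; print('mat',n,len(q),cv2.minEnclosingCircle(q[:,:2].astype(np.float32)),np.median(q[:,2]))
c=cv2.imread('pics/t4.png')[90:250,200:460]; cv2.imwrite('pics/t4c.png',cv2.convertScaleAbs(cv2.resize(c,None,fx=3,fy=3,interpolation=2),alpha=1.6))
E
```

```text
plate [ 0.63901002 -0.09207811  0.02      ]
over t 20.8 g [ 0.6371 -0.0882  0.1255] w 61.2 F [-0.4  6.  -5.2]
at t 21.3 g [ 0.6371 -0.0883  0.1006] w 61.6 F [ 0.   6.5 -5.2]
rel t 22.3 g [ 0.6371 -0.0883  0.1009] w 87.8 F [-1.9  6.7 -2.4]
back t 24.2 g [ 0.4004 -0.1898  0.2594] w 88.0 F [-0.1  0.3  0.4]
mug top 307 ((0.6366177797317505, -0.08794443309307098), 0.032112181186676025) 0.1149056553698623
mat top 721 ((0.6338534355163574, 0.06401371955871582), 0.054876506328582764) 0.006758395634426292
mat top 656 ((0.6338851451873779, 0.06457122415304184), 0.05468979850411415) 0.006955675710392164
mug scene 223 ((0.6358853578567505, -0.08884598314762115), 0.0325915589928627) 0.1148532474003213
mat scene 567 ((0.6339537501335144, 0.0639159083366394), 0.054962657392024994) 0.006893452533061375
mat scene 509 ((0.6351830363273621, 0.0645638108253479), 0.05438923463225365) 0.00713454965981653
```

View pics/t4c.png

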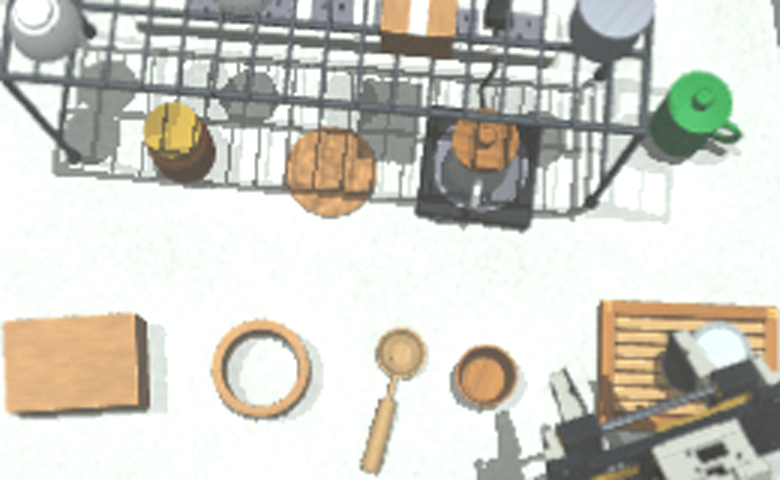

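The mug stands on the plate at (0.636, -0.088), about 4 mm off the plate centre, with its lid height right at 0.115. A brief 6 N side force, probably from brushing a shelf leg, went away on retreat. The empty mat is at crop (331,172), and the tin is still upright on the board. Next: tin to mat.

```bash
python3 - <<'E'
from h import *
c=np.array([onplane('top',(x/3+200-.3,y/3+90-.3),.006)[:2] for x,y in((286,172),(377,173),(331,128),(331,217))]); print('mat',c.round(4),c.mean(0))
m=c.mean(0); assert np.hypot(*(m-[.634,.064]))<.008
T=np.array([.436,-.3025,.1075])
line(T-.13*D+[0,0,.06],.25); line(T-.13*D,.2); line(T,.12); st('at')
robot.move_gripper(0); st('grip')
line(T+[0,0,.06],.12); line((.5,-.15,.17),.2); line((.5,.02,.16),.15)
G=np.r_[m,.0935]
line(G+[0,0,.025],.12); st('over'); line(G,.06); st('at')
robot.move_gripper(1.); robot.dwell(.3); st('rel')
line(G-.13*D,.12); line((.42,-.1,.27),.25); st('back')
save('top','t5'); save('scene','s5')
for n,f in(('top','t5'),('scene','s5')):
  P,u,v=cloud(n,np.load(f+'.npy'))
  for k,x,y,a,b in(('mug',.637,-.089,.105,.122),('tin',*m,.108,.13),('jar',.648,.213,.08,.096)):
    q=P[(np.hypot(P[:,0]-x,P[:,1]-y)<.045)&(P[:,2]>a)&(P[:,2]<b)]; print(k,n,len(q),cv2.minEnclosingCircle(q[:,:2].astype(np.float32)),np.median(q[:,2]))
c=cv2.imread('pics/t5.png')[90:250,200:460]; cv2.imwrite('pics/t5c.png',cv2.convertScaleAbs(cv2.resize(c,None,fx=3,fy=3,interpolation=2),alpha=1.6))
E
```

```text
mat [[0.6301 0.1085]
 [0.6313 0.0143]
 [0.6783 0.0633]
 [0.5835 0.0605]] [0.63078871 0.0616472 ]
at t 26.7 g [ 0.4358 -0.3029  0.1078] w 87.9 F [-0.4 -0.2 -0.1]
grip t 27.3 g [ 0.436  -0.3024  0.1076] w 57.5 F [-1.1 -0.2  1.6]
over t 31.6 g [0.6304 0.0615 0.1188] w 57.4 F [-0.   0.1 -2.2]
at t 32.2 g [0.6308 0.0613 0.0938] w 57.8 F [ 0.4  0.2 -2.4]
rel t 33.2 g [0.6308 0.0616 0.0935] w 88.2 F [-0.1 -0.1  0.5]
back t 35.4 g [ 0.4202 -0.0998  0.2692] w 88.3 F [-0.2  0.4  0.3]
mug top 309 ((0.6364533305168152, -0.08852047473192215), 0.032007213681936264) 0.11454716317888414
tin top 336 ((0.630990207195282, 0.06092587485909462), 0.029356753453612328) 0.11972889856110314
jar top 295 ((0.647631049156189, 0.21419303119182587), 0.028809554874897003) 0.08844880396774171
mug scene 224 ((0.6364644765853882, -0.08964380621910095), 0.032247863709926605) 0.11493501770632913
tin scene 313 ((0.6308493614196777, 0.06090661883354187), 0.029129914939403534) 0.11974616353349786
jar scene 251 ((0.6485000848770142, 0.2133287489414215), 0.028277572244405746) 0.08832701281986956
```

View pics/t5c.png

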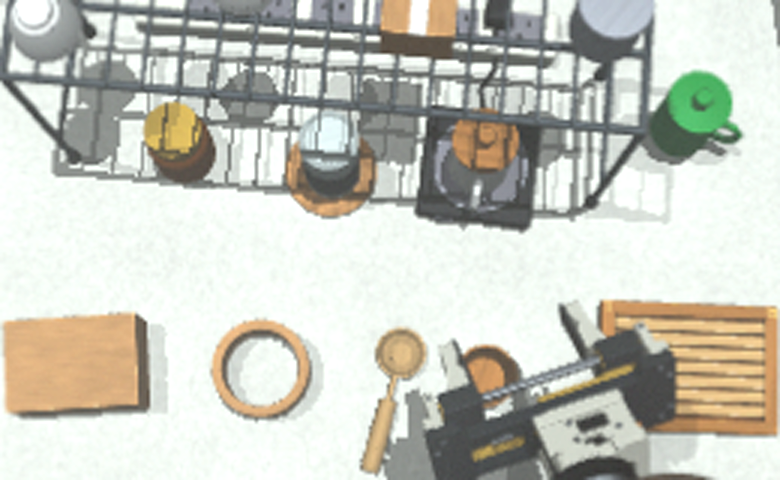

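The picture shows the tin on the mat at (330,165), the mug on the plate at (483,155), the board empty at (690,365), and everything else in place. I'm handing in.

```bash
python3 -c "
from h import *
print(robot.job_done(),robot.read_t())"
```

```text
the job is handed in; nothing more can be done
the job is handed in; nothing more can be done
```

The mug and tin are swapped and the job is handed in. I parked the tin on the bamboo board, set the mug on the warmer, then put the tin on the cork mat. I used the same gripper pose throughout, leaned back 55° and reaching in from the front.

Last checks, from both cameras:

| Item | Result |
|---|---|
| Mug on warmer plate | about 4 mm from the plate's centre (18 mm allowed), lid height correct for standing |
| Tin on cork mat | about 1–3 mm from the mat's centre (18 mm allowed), top at z 0.12 as expected |
| Tea board | empty again |
| Other things on the desk | no visible shift (the jar re-measured within about 1 mm) |
| Gripper | open, in the air, clear of everything |
| Clock | about 35 s of the 72 s allowed |

- **Side force:** I saw about 6 N sideways while setting the mug on the warmer, and the arm was pushed about 2 mm off its target. It was probably the gripper body brushing the shelf's front leg. It is well under the 40 N limit and was gone after I backed out.
- **Mat centre:** my two estimates of it differed by about 4 mm.

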